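# Open the ratchet jaw of a tumbler keeper

## Task

Two tumblers are shut in between the fixed end and the sliding jaw of the steel tumbler keeper on the table. With the fingertips press down the release tread on top of the jaw before you move it, then with the tread down push the jaw back along its bar, away from the tumblers, until it is fully home at the stop end, and come away so that the tread springs up. Only press and push: do not pinch the jaw's thumb plate, and leave the tumblers and all the other tableware standing where they are, not lifted, shoved or tipped.

Things in the scene. Friction and masses are not known exactly. Their poses are not given: they have to be found in the camera images.
- keeper: steel tumbler keeper, fixed: flat tray 120 mm (its x) by 420 mm (its y, -200 to +220), 6 mm thick. Origin on the table; y runs along the bar in the opening direction. Fixed end: upright plate at y = -194 mm, top 88 mm up. The dark bar (x = +35 mm, 30 to 44 mm up, ratchet teeth beneath, 12 mm apart) carries the sliding jaw and ends at a stop block at the +y end. Tumblers stand near x = -22 mm
- jaw (a joint): slide of the jaw along the bar (m), toward the keeper's +y: 0 = nearest the tumblers, 0.13 = fully home at the stop end. The ratchet blocks opening, after up to 14 mm of play, unless the tread is down over 5 mm; then it slides against about 1 N and stays where left. A closing push only clicks over the teeth
- tread (a joint): how far the release tread is pressed down (m): 0 = up, 0.010 = fully down. Spring: 2 N to start, 6 N fully down; springs up when let go (may rest up to 4.5 mm down where a tooth lies over its pawl; none does with the jaw home). The ratchet is free from about 5 mm: press 7 to 9 mm and keep it there while pushing
- tread_top (a point): centre of the top of the release tread, a flat black pedal on the jaw, 42 mm (keeper x) by 55 mm (keeper y), top 71 mm above the table when up; moves with the jaw and the tread. The thumb plate's face is 29.5 mm from this point along keeper +y; on the other side the jaw plate's face is 56.5 mm away
- thumb_inner (a point): point on the tread-side face of the thumb plate, mid-width, 92 mm above the table. The thumb plate is an upright steel plate at the stop end of the jaw, 56 mm wide, 8 mm thick, top 114 mm above the table; push it along keeper +y
- jaw_mark (a point): point on the jaw carriage under the tread, on the bar's centre line, 52 mm above the table; moves only with the jaw. The carriage is 100 mm long; at its tumbler end stands the jaw plate, 115 mm wide, 6 mm thick, top 86 mm above the table
- stop_mark (a point): middle of the top edge of the stop block's near face, 52 mm above the table, on the bar's centre line: push toward it. With the jaw fully home jaw_mark is 53 mm from it (the back of the thumb plate is then about 3 mm from the block)
- tumbler_a: open steel tumbler, 62 mm across the mouth, 90 mm high, standing loose on the keeper's tray (tray top 6 mm above the table) between the fixed end and the jaw; origin centre of underside. Leave it standing
- tumbler_b: open steel tumbler, 62 mm across the mouth, 90 mm high, standing loose on the keeper's tray (tray top 6 mm above the table) between the fixed end and the jaw; origin centre of underside. Leave it standing
- cup: bystander: white ceramic cup, 76 mm across, 80 mm high, standing on the coaster; origin centre of underside
- coaster: bystander: orange plastic disc, 92 mm across, 6 mm thick; origin centre of underside
- tongs: bystander: steel tongs lying flat, about 180 mm long, 60 mm wide, 16 mm high; origin centre of underside (near the middle of the tongs)
- jar: bystander: glass jar with a steel cap, 60 mm across, 85 mm high; origin centre of underside
- thali: bystander: round steel compartment plate, 270 mm across, rim 24 mm high; origin centre of underside
- dabba: bystander: closed round steel spice box with a knob, 180 mm across, 96 mm high; origin centre of underside
Mind the look-alikes: they are no part of the job. Leave any blue look-alike of the tumbler_b alone. What is shaped like the tumbler_a but blue is not meant.

How it is judged:
By the outcome, as a careful person would: the job done as asked, in the order asked, and still so for the second after the job is handed in, with the robot touching nothing.
It also fails if it takes over 38 s, if anything falls off the work surface, if the arm or the gripper's body presses on something with over 40 N, if the wrist force passes 120 N, or if a joint passes its speed limit or range.

## Robot

A 7-joint arm with a two-finger parallel gripper is mounted at the origin on the work surface. World frame = base frame: x ahead of the robot, y to its left, z up, the work surface at z = 0. Lengths are in m, angles in rad, forces in N, time in s.
With the tool pointing down it reaches from about 0.35 to 0.775 m from the base axis. Payload 3.1 kg.
Tool frame: the origin (TCP) lies at the very end of the fingers, on their centre line; the grasp point (between the pads) lies 19 mm behind it (env.pinch_z is the distance from the TCP to the grasp point, in m); z points along the fingers, y is the direction in which the jaws open and shut (so a half turn about z gives the same grasp; the last joint's range is limited). The gripper opens to 85 mm and grips with 20 to 120 N. Pads are 22 mm wide; open, the fingers measure 114 mm over their backs; the gripper's body (76 mm by 85 mm) begins 54 mm behind the grasp point. The pads swing forward as they close: fully open they stand 13 mm farther back than shut.
Start: joints at [-1.355, 0.311, 0.014, 1.512, -0.004, 1.319, -0.027], TCP at [0.14, 0.532, 0.231] pointing down, gripper open.
Joint ranges: [-2.7, 2.7], [-0.3, 1.91], [-1.27, 1.3], [0.12, 2.57], [-1.44, 4.58], [0.2, 2.03], [-3.05, 3.05]. Speed limits (rad/s): [2.79, 2.79, 3.14, 3.14, 3.14, 3.14, 3.14].

## Interface

Orientations are given as a unit quaternion [w, x, y, z].
In Python, from station import readout, cams, finish_job, env gives the robot as it stands. The module is installed in compiled form; this text tells all that it offers.
- The arm moves only by the tool move_arm, never from a script. Its argument "moves" is a list of rows, each a list of 3 entries, a list of its own where there are three numbers: the shift along the tool's x, y, z in m, then the turn, a rotation vector about the tool's x, y, z in degrees, then the opening in per cent of the stroke, from 0 (shut) to 100 (fully open). In form: [[[dx, dy, dz], [ax, ay, az], gripper], ...]. A call has 1 to 5 rows; each row is the pose to reach, as a shift and turn from the pose commanded when the call began, along the tool's axes at that moment; what a row does not reach only later rows make up. A row lasts 1/10 s, in which the tool goes at most 50 mm and 8.59 degrees, less where a joint would pass 70% of its speed; a pose out of reach is approached as far as the arm can. A call with a gripper value outside its range is refused whole. The fingers move at their own pace and stop on an object; "newtons" is the grip in N (left out, the last holds). Time passes only in rows, so rows that repeat a pose let the fingers close. It gives the time, the measured TCP pose, the force and the opening at its end, in the units of the state.
- readout.read_state(): the state, without advancing time (a new reading comes with each control period).
- cams.capture(name): name is "scene" or "top"; returns a dict with "image" (420x560x3 uint8, red, green, blue), "K" (3x3 intrinsics, pixels), "k1" (the pictures are not rectified: a ray, as slopes to the right and down, at radius r is drawn at 1 + k1 r^2 times it, then the intrinsics apply), "camera_from_world" (4x4, takes a point from world to camera coordinates). Camera axes: x right, y up, looking along -z (the intrinsics and any distortion apply to the point x, -y, -z); pixel columns grow to the right and rows downward; lengths in m; the calibration is good to about 2 mm. A picture is of the moment at which its call begins. There is no depth.
- finish_job(): hands the job in, once; it reports no verdict.
The state is a dict: "clock": time; "qpos": joint angles; "qd": joint speeds; "joint_efforts": joint torques, N m; "tcp_pos": TCP position; "eef_rot": TCP orientation; "ft_force": force on the tool from outside, world axes, zero at the start; "wrist_torque": the same for the moment, N m; "finger_gap": finger opening in m.
Only numpy, scipy, OpenCV 4.12 (cv2) and the standard library are available. Lean on these libraries where they do the work, as an engineer would, in place of code of your own. Each camera call takes 0.05 s, during which the arm holds its last target.

## Working session

There is one attempt and no reset: what is moved stays moved. The work goes in short steps, Python scripts to look and compute and a tool call to move; the robot and the scene stay as the last step left them, time stands still between calls to the robot, and variables do not carry over. Pictures are saved under pics/ and viewed, and the job is handed in when it is done.

Besides the shell and the picture viewer there is one more tool, called by a JSON object that holds its "method" and its "body", one argument or row to a line. move_arm: Moves the arm, as the interface text tells. Its arguments: {"type":"object","properties":{"moves":{"type":"array"},"newtons":{"type":"number"}},"required":["moves"]}

```bash
mkdir -p pics; python3 - <<'E'
from station import readout,cams,env
import cv2
for n in("scene","top"):
    c=cams.capture(n); cv2.imwrite(f"pics/{n}0.png",c["image"][:,:,::-1]); print(n,c["K"],c["k1"],c["camera_from_world"])
s=readout.read_state(); print(s); print(env.pinch_z)
E
```

```text
scene [[448.31991896   0.         275.08174942]
 [  0.         448.31991896 216.83839192]
 [  0.           0.           1.        ]] -0.09334650565643711 [[ 0.78437235  0.62018107 -0.0116387  -0.4502968 ]
 [-0.50719813  0.65205321  0.56353942  0.24501595]
 [ 0.35708553 -0.43612161  0.82600718 -1.88067094]
 [ 0.          0.          0.          1.        ]]
top [[509.9265517    0.         276.5393052 ]
 [  0.         509.9265517  205.56408011]
 [  0.           0.           1.        ]] -0.12094315871229551 [[-1.04816582e-02 -9.99941075e-01 -2.82502512e-03  3.45407569e-03]
 [ 9.92434502e-01 -1.07485040e-02  1.22303841e-01 -5.87338573e-01]
 [-1.22326999e-01 -1.52170534e-03  9.92488685e-01 -1.88648831e+00]
 [ 0.00000000e+00  0.00000000e+00  0.00000000e+00  1.00000000e+00]]
{'clock': 0.1, 'qpos': array([-1.35470092,  0.3116962 ,  0.01396771,  1.51289925, -0.00439217,
        1.31920217, -0.02721536]), 'qd': array([ 7.90616724e-04, -2.05273985e-03,  2.57132823e-04, -2.49932458e-03,
        1.60068186e-03, -4.94618911e-06, -2.56835442e-04]), 'joint_efforts': array([ 4.17445135e-04, -3.80861664e+01,  1.46579272e-01, -2.31242627e+01,
        1.24088489e-02,  8.11014266e-03, -1.45999923e-05]), 'tcp_pos': array([0.14003142, 0.53119626, 0.2303009 ]), 'eef_rot': array([-9.44278568e-05,  1.28497768e-01,  9.91709202e-01, -1.08305848e-03]), 'ft_force': array([0.01456986, 0.77662603, 0.3700596 ]), 'wrist_torque': array([ 0.02662403, -0.02625415, -0.04876198]), 'finger_gap': 0.08531853936950955}
0.0187
```

View pics/scene0.png

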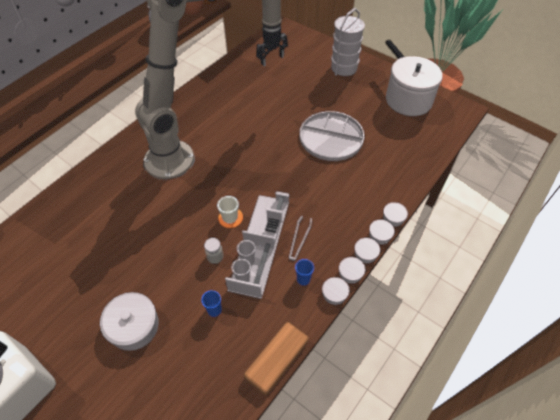

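View pics/top0.png

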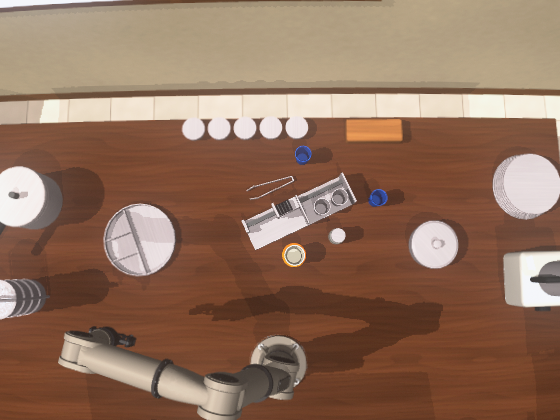

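The keeper is at about (262,245) in scene and (298,212) in top. It holds two steel tumblers, and the two blue look-alikes stand outside it. The black tread is near top (284,206). Next I'll enlarge both.

```bash
python3 - <<'E'
import cv2
a=cv2.imread("pics/scene0.png")[180:310,200:330]; b=cv2.imread("pics/top0.png")[160:265,230:370]
cv2.imwrite("pics/sc1.png",cv2.resize(a,None,fx=4.6,fy=4.6,interpolation=cv2.INTER_CUBIC))
cv2.imwrite("pics/tp1.png",cv2.resize(b,None,fx=5.6,fy=5.6,interpolation=cv2.INTER_CUBIC))
E
```

```text
(no output)
```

View pics/sc1.png

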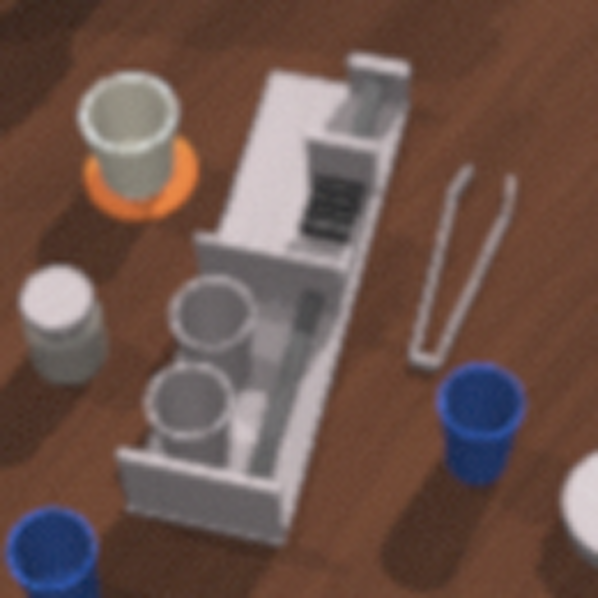

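View pics/tp1.png

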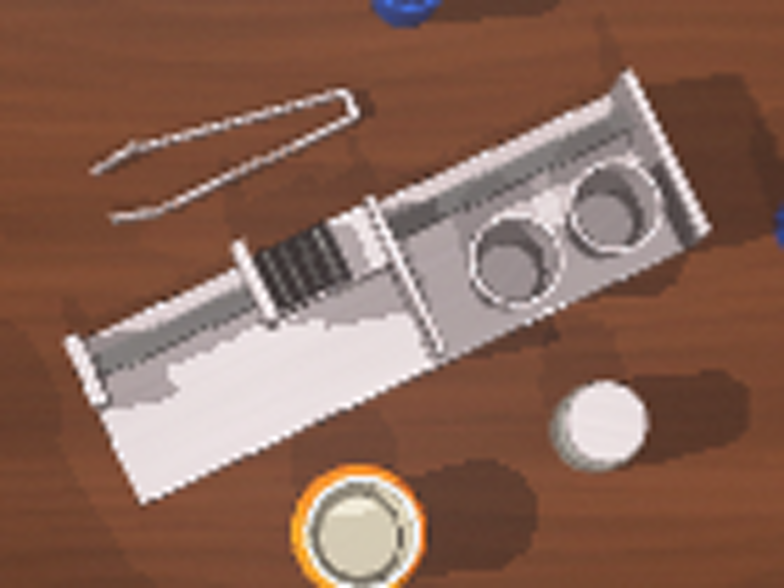

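```bash
cat > h.py <<'E'
import numpy as np, cv2
def ray(c,uv):
    d=(np.array(uv,float)-[c["K"][0,2],c["K"][1,2]])/c["K"][0,0]
    u=d.copy()
    for _ in range(30): u=d/(1+c["k1"]*(u@u))
    T=c["camera_from_world"];R=T[:3,:3]
    return -R.T@T[:3,3], R.T@np.array([u[0],-u[1],-1])
def onz(c,uv,z):
    o,d=ray(c,uv); return o+d*(z-o[2])/d[2]
def tri(c1,u1,c2,u2):
    o1,d1=ray(c1,u1);o2,d2=ray(c2,u2)
    s=np.linalg.lstsq(np.c_[d1,-d2],o2-o1,rcond=None)[0]
    a,b=o1+s[0]*d1,o2+s[1]*d2
    return (a+b)/2,np.linalg.norm(a-b)
def proj(c,p):
    q=c["camera_from_world"]@np.r_[p,1]; u=np.array([q[0],-q[1]])/-q[2]
    u=u*(1+c["k1"]*(u@u)); return u*c["K"][0,0]+[c["K"][0,2],c["K"][1,2]]
E
python3 - <<'E'
from h import *
from station import cams
T=cams.capture("top");S=cams.capture("scene")
tp=lambda x,y:(230+(x+.5)/5.6-.5,160+(y+.5)/5.6-.5)
sc=lambda x,y:(200+(x+.5)/4.6-.5,180+(y+.5)/4.6-.5)
for n,a,b,z in [("fix",(630,72),(708,230),.088),("jawplate",(372,198),(438,355),.086),("thumb",(238,243),(273,322),.114),("stop",(72,340),(99,402),.052)]:
    p,q=onz(T,tp(*a),z),onz(T,tp(*b),z); print(n,p,q,(p+q)/2,np.linalg.norm(p-q),np.degrees(np.arctan2(*(p-q)[1::-1])))
for n,a,b,z in [("fixS",(283,487),(120,452),.088),("jawS",(345,270),(198,236),.086),("thumbS",(378,152),(307,132),.114),("stopS",(410,65),(350,55),.052)]:
    p,q=onz(S,sc(*a),z),onz(S,sc(*b),z); print(n,p,q,(p+q)/2,np.linalg.norm(p-q),np.degrees(np.arctan2(*(p-q)[1::-1])))
def dark(c,r):
    x0,y0,x1,y1=r; g=c["image"][y0:y1,x0:x1].max(2); m=(g<75).astype(np.uint8)
    m=cv2.morphologyEx(m,cv2.MORPH_CLOSE,np.ones((3,3)))
    n,l,s,ce=cv2.connectedComponentsWithStats(m); i=1+s[1:,4].argmax(); print(s[1:,:].tolist());
    k=np.argwhere(l==i)[:,::-1].astype(np.float32);rr=cv2.minAreaRect(k); print(rr)
    return np.array(rr[0])+[x0,y0], ce[i]+[x0,y0]
a,a2=dark(T,(272,196,297,220)); b,b2=dark(S,(262,213,282,235))
print(a,a2,b,b2,onz(T,a,.071),onz(S,b,.071),tri(T,a,S,b))
E
```

```text
fix [ 0.70194005 -0.2470454   0.088     ] [ 0.59595741 -0.2956395   0.088     ] [ 0.64894873 -0.27134245  0.088     ] 0.11659204583970625 24.63192959986382
jawplate [ 0.61979166 -0.07499899  0.086     ] [ 0.51575948 -0.11655721  0.086     ] [ 0.56777557 -0.0957781   0.086     ] 0.11202581113811831 21.77545669271378
thumb [0.58732297 0.01307962 0.114     ] [ 0.5357887  -0.00897587  0.114     ] [0.56155584 0.00205188 0.114     ] 0.056055565724382785 23.169823207318892
stop [0.53138392 0.12486217 0.052     ] [0.48984983 0.10703336 0.052     ] [0.51061688 0.11594777 0.052     ] 0.04519897177690649 23.23178431785873
fixS [ 0.70879024 -0.24161556  0.088     ] [ 0.59989998 -0.29220284  0.088     ] [ 0.65434511 -0.2669092   0.088     ] 0.12006731705314627 24.918223036808627
jawS [ 0.6311319  -0.07317707  0.086     ] [ 0.52389947 -0.11825416  0.086     ] [ 0.57751569 -0.09571561  0.086     ] 0.11632170415885092 22.80032710361284
thumbS [0.59627098 0.01213304 0.114     ] [ 0.54152359 -0.00663499  0.114     ] [0.56889728 0.00274903 0.114     ] 0.05787500347736583 18.922296490375512
stopS [0.53696711 0.13161966 0.052     ] [0.49135981 0.10937964 0.052     ] [0.51416346 0.12049965 0.052     ] 0.05074095569438092 25.995787105726748
[[4, 4, 16, 15, 146]]
((11.500000953674316, 11.0), (10.28591251373291, 13.416406631469727), 63.43495178222656)
[[4, 5, 13, 14, 128]]
((10.264705657958984, 11.941177368164062), (10.186494827270508, 13.339459419250488), 14.03624439239502)
[283.50000095 207.        ] [283.50684932 207.07534247] [272.26470566 224.94117737] [271.9453125 224.578125 ] [ 0.57740374 -0.0285539   0.071     ] [ 0.58391181 -0.02732305  0.071     ] (array([ 0.57990817, -0.02668337,  0.0656765 ]), np.float64(0.005359748514657878))
```

```bash
cat > go.py <<'E'
import sys
from h import *
from station import readout
from scipy.spatial.transform import Rotation as R
s=readout.read_state(); q=s["eef_rot"]; r=R.from_quat([q[1],q[2],q[3],q[0]])
M=r.as_matrix(); print("t",round(s["clock"],2),"tcp",s["tcp_pos"].round(4),"F",s["ft_force"].round(2),"gap",round(s["finger_gap"],4))
print("x yaw",np.degrees(np.arctan2(M[1,0],M[0,0])).round(2),"zaxis",M[:,2].round(4)," q",s["qpos"].round(2))
t=np.array([float(v) for v in sys.argv[1:4]])
print("shift tool",(M.T@(t-s["tcp_pos"])).round(4))
W=R.from_euler('z',114,degrees=True).as_matrix()@np.diag([1,-1,-1.])
print("rotvec",np.degrees(R.from_matrix(M.T@W).as_rotvec()).round(2))
ky=np.r_[-np.sin(np.radians(24)),np.cos(np.radians(24)),0]
print("ky in tool",(M.T@ky).round(4), "rel to tread (ky,kx)",((s["tcp_pos"]-[.579,-.027,0])@ky).round(4),((s["tcp_pos"]-[.579,-.027,0])@[ky[1],-ky[0],0]).round(4))
E
python3 go.py .575 -.019 .2
```

```text
t 0.2 tcp [0.1401 0.5314 0.2306] F [-0.14 -0.14  0.13] gap 0.0852
x yaw 165.23 zaxis [-3.0e-04 -1.4e-03 -1.0e+00]  q [-1.35  0.31  0.01  1.51 -0.    1.32 -0.03]
shift tool [-0.5608 -0.4213  0.0313]
rotvec [-8.000e-02  4.000e-02  5.123e+01]
ky in tool [ 0.6261  0.7797 -0.0012] rel to tread (ky,kx) 0.6886 -0.1739
```

{"method": "move_arm", "body": {
  "moves": [
    [[-0.032,-0.024,0],[0,0,5],0],
    [[-0.064,-0.048,0],[0,0,10],0],
    [[-0.096,-0.072,0],[0,0,15],0],
    [[-0.128,-0.096,0],[0,0,20],0],
    [[-0.16,-0.12,0],[0,0,25],0]
  ]
}}

```text
clock: 0.7
tcp_pos: [0.265, 0.3735, 0.2312]
eef_rot: [-0.0, 0.342, 0.94, -0.0]
ft_force: [0.2, 0.2, 0.2]
finger_gap: 0.0124
```

```bash
python3 go.py .575 -.019 .2
```

```text
t 0.7 tcp [0.265  0.3735 0.2312] F [0.15 0.15 0.16] gap 0.0124
x yaw 140.04 zaxis [-1.e-04  0.e+00 -1.e+00]  q [-1.15  0.12  0.18  1.75 -0.02  1.27 -0.09]
shift tool [-0.4897 -0.1018  0.0312]
rotvec [-0.   -0.   26.04]
ky in tool [0.8985 0.439  0.    ] rel to tread (ky,kx) 0.4936 -0.1239
```

{"method": "move_arm", "body": {
  "moves": [
    [[-0.039,-0.008,0],[0,0,5],0],
    [[-0.078,-0.016,0],[0,0,10],0],
    [[-0.117,-0.024,0],[0,0,15],0],
    [[-0.156,-0.032,0],[0,0,20],0],
    [[-0.195,-0.04,0],[0,0,26],0]
  ]
}}

```text
clock: 1.2
tcp_pos: [0.3893, 0.2182, 0.2313]
eef_rot: [-0.0, 0.545, 0.839, 0.0]
ft_force: [0.1, 0.7, 0.5]
finger_gap: -0.0002
```

```bash
python3 go.py .575 -.019 .2
```

```text
t 1.2 tcp [0.3893 0.2182 0.2313] F [0.07 0.7  0.45] gap -0.0002
x yaw 114.02 zaxis [ 1.e-04  5.e-04 -1.e+00]  q [-0.91  0.1   0.4   1.79 -0.04  1.27 -0.09]
shift tool [-0.2922  0.0731  0.0312]
rotvec [ 0.02 -0.02  0.02]
ky in tool [1.e+00 3.e-04 4.e-04] rel to tread (ky,kx) 0.3011 -0.0736
```

Now the tool x axis equals keeper +y. I'll go over the tread in two calls, at the current height.

{"method": "move_arm", "body": {
  "moves": [
    [[-0.036,0.009,0],[0,0,0],0],
    [[-0.072,0.018,0],[0,0,0],0],
    [[-0.108,0.027,0],[0,0,0],0],
    [[-0.144,0.036,0],[0,0,0],0],
    [[-0.18,0.045,0],[0,0,0],0]
  ]
}}

```text
clock: 1.7
tcp_pos: [0.5042, 0.0728, 0.2312]
eef_rot: [-0.0, 0.543, 0.84, 0.0]
ft_force: [0.8, 0.5, -0.5]
finger_gap: 0.0
```

{"method": "move_arm", "body": {
  "moves": [
    [[-0.036,0.009,0],[0,0,0],0],
    [[-0.072,0.018,0],[0,0,0],0],
    [[-0.1,0.025,0],[0,0,0],0],
    [[-0.112,0.028,0.03],[0,0,0],0],
    [[-0.112,0.028,0.05],[0,0,0],0]
  ]
}}

```text
clock: 2.2
tcp_pos: [0.5756, -0.02, 0.1799]
eef_rot: [0.001, 0.545, 0.839, -0.001]
ft_force: [-1.1, 0.9, 0.5]
finger_gap: -0.0002
```

{"method": "move_arm", "body": {
  "moves": [
    [[0,0,0.015],[0,0,0],0],
    [[0,0,0.03],[0,0,0],0],
    [[0,0,0.03],[0,0,0],0]
  ]
}}

```text
clock: 2.5
tcp_pos: [0.573, -0.0163, 0.1487]
eef_rot: [-0.002, 0.543, 0.84, -0.002]
ft_force: [0.4, 0.3, -1.5]
finger_gap: -0.0002
```

```bash
python3 go.py .575 -.019 .085; python3 - <<'E'
from h import *
from station import cams
for n,(x,y,w,h) in (("top",(230,150,140,105)),("scene",(210,170,120,90))):
    c=cams.capture(n); a=c["image"][y:y+h,x:x+w,::-1]
    cv2.imwrite(f"pics/{n}2.png",cv2.resize(a,None,fx=5.6,fy=5.6,interpolation=cv2.INTER_CUBIC))
    cv2.imwrite(f"pics/{n}2f.png",c["image"][:,:,::-1])
E
```

```text
t 2.5 tcp [ 0.573  -0.0163  0.1487] F [ 0.35  0.3  -1.51] gap -0.0002
x yaw 114.24 zaxis [-5.8e-03  1.0e-04 -1.0e+00]  q [-0.41  0.46  0.57  1.58 -0.26  1.18  0.64]
shift tool [-0.0034  0.0011  0.0637]
rotvec [-0.3  -0.14  0.24]
ky in tool [1.     0.0041 0.0024] rel to tread (ky,kx) 0.0122 -0.0011
```

View pics/top2.png

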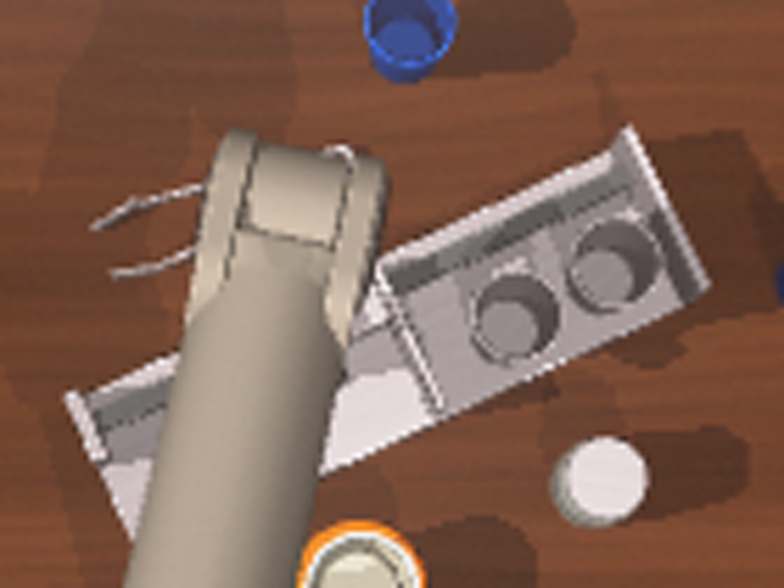

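View pics/scene2.png

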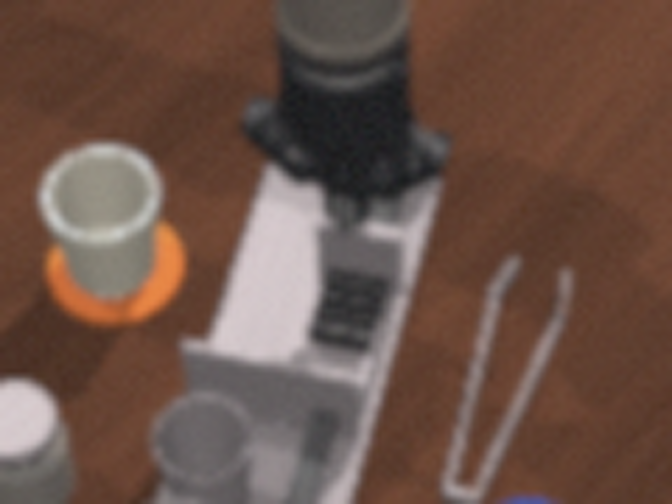

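The fingertip is at scene crop (347,215). It still hangs above, and the tread at (350,308) and the thumb plate at (360,250) are clear. I'll check it against the projected TCP.

```bash
python3 - <<'E'
from h import *
from station import cams,readout
S=cams.capture("scene");p=readout.read_state()["tcp_pos"];print(p,(proj(S,p)-[210,170])*5.6)
print((proj(S,[.579,-.027,.071])-[210,170])*5.6)
E
python3 go.py .576 -.0205 .085
```

```text
[ 0.5755133  -0.0167591   0.15198755] [346.48301429 216.97860304]
[342.98267011 303.38684688]
t 2.65 tcp [ 0.5755 -0.0168  0.152 ] F [-0.25  0.05  0.09] gap 0.0002
x yaw 114.24 zaxis [ 1.1e-03 -1.0e-04 -1.0e+00]  q [-0.41  0.46  0.57  1.58 -0.26  1.18  0.64]
shift tool [-0.0036 -0.0012  0.067 ]
rotvec [0.05 0.03 0.24]
ky in tool [ 1.0e+00  4.3e-03 -5.0e-04] rel to tread (ky,kx) 0.0108 0.001
```

{"method": "move_arm", "body": {
  "moves": [
    [[-0.002,0.001,0.02],[0,0,0],0],
    [[-0.004,0.001,0.04],[0,0,0],0],
    [[-0.004,0.001,0.06],[0,0,0],0],
    [[-0.004,0.001,0.07],[0,0,0],0],
    [[-0.004,0.001,0.07],[0,0,0],0]
  ]
}}

```text
clock: 3.15
tcp_pos: [0.577, -0.0197, 0.0807]
eef_rot: [-0.001, 0.543, 0.84, -0.0]
ft_force: [-0.4, -0.6, -0.3]
finger_gap: -0.0002
```

```bash
python3 go.py .576 -.0205 .071; python3 - <<'E'
from h import *
from station import cams
c=cams.capture("scene"); x,y,w,h=230,180,80,65; a=c["image"][y:y+h,x:x+w,::-1]
cv2.imwrite("pics/s3.png",cv2.resize(a,None,fx=9,fy=9,interpolation=cv2.INTER_CUBIC))
E
```

```text
t 3.15 tcp [ 0.577  -0.0197  0.0807] F [-0.39 -0.58 -0.29] gap -0.0002
x yaw 114.25 zaxis [-1.8e-03  1.0e-04 -1.0e+00]  q [-0.38  0.53  0.54  1.65 -0.31  1.04  0.68]
shift tool [-0.0003 -0.0012  0.0097]
rotvec [-0.09 -0.05  0.25]
ky in tool [1.0e+00 4.4e-03 9.0e-04] rel to tread (ky,kx) 0.0075 0.0011
```

View pics/s3.png

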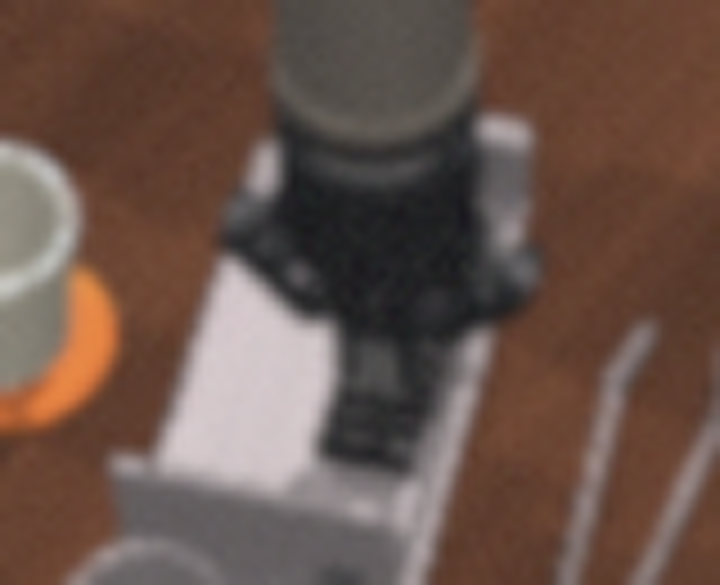

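The fingertips at (375,395) stand just over the tread, in front of the thumb plate. Pressing straight down now.

{"method": "move_arm", "body": {
  "moves": [
    [[0,0,0.006],[0,0,0],0],
    [[0,0,0.01],[0,0,0],0],
    [[0,0,0.013],[0,0,0],0],
    [[0,0,0.016],[0,0,0],0],
    [[0,0,0.016],[0,0,0],0]
  ]
}}

```text
clock: 3.7
tcp_pos: [0.5783, -0.02, 0.0657]
eef_rot: [0.001, 0.543, 0.84, 0.0]
ft_force: [-0.1, 0.1, 3.6]
finger_gap: -0.0001
```

```bash
python3 go.py .576 -.0205 .063
```

```text
t 3.7 tcp [ 0.5783 -0.02    0.0657] F [-0.13  0.13  3.62] gap -0.0001
x yaw 114.24 zaxis [ 1.5e-03  1.0e-04 -1.0e+00]  q [-0.37  0.55  0.53  1.67 -0.32  1.01  0.69]
shift tool [ 0.0005 -0.0023  0.0027]
rotvec [0.08 0.03 0.24]
ky in tool [ 1.0e+00  4.1e-03 -5.0e-04] rel to tread (ky,kx) 0.0067 0.0022
```

{"method": "move_arm", "body": {
  "moves": [
    [[0,0,0.002],[0,0,0],0],
    [[0,0,0.003],[0,0,0],0],
    [[0,0,0.003],[0,0,0],0]
  ]
}}

```text
clock: 4.0
tcp_pos: [0.5783, -0.02, 0.0627]
eef_rot: [0.001, 0.543, 0.84, 0.0]
ft_force: [0.0, 0.3, 5.9]
finger_gap: 0.0002
```

```bash
python3 go.py .576 -.0205 .063
```

```text
t 4.0 tcp [ 0.5783 -0.02    0.0627] F [0.01 0.27 5.91] gap 0.0002
x yaw 114.24 zaxis [ 1.5e-03  1.0e-04 -1.0e+00]  q [-0.37  0.56  0.53  1.67 -0.32  1.    0.7 ]
shift tool [ 0.0005 -0.0023 -0.0003]
rotvec [0.08 0.03 0.24]
ky in tool [ 1.0e+00  4.1e-03 -5.0e-04] rel to tread (ky,kx) 0.0067 0.0022
```

The tread is about 8.3 mm down. Starting the push gently.

{"method": "move_arm", "body": {
  "moves": [
    [[0.004,0,0],[0,0,0],0],
    [[0.008,0,0],[0,0,0],0],
    [[0.012,0,0],[0,0,0],0],
    [[0.016,0,0],[0,0,0],0],
    [[0.02,0,0],[0,0,0],0]
  ]
}}

```text
clock: 4.5
tcp_pos: [0.5697, -0.0013, 0.0625]
eef_rot: [0.0, 0.543, 0.84, 0.0]
ft_force: [0.7, -1.0, 4.4]
finger_gap: -0.0002
```

```bash
python3 go.py .576 -.0205 .063
```

```text
t 4.5 tcp [ 0.5697 -0.0013  0.0625] F [ 0.7  -1.03  4.35] gap -0.0002
x yaw 114.25 zaxis [ 0.001 -0.    -1.   ]  q [-0.41  0.54  0.53  1.7  -0.32  0.99  0.66]
shift tool [-0.0201 -0.0021 -0.0005]
rotvec [0.05 0.02 0.25]
ky in tool [ 1.0e+00  4.4e-03 -4.0e-04] rel to tread (ky,kx) 0.0273 0.0019
```

{"method": "move_arm", "body": {
  "moves": [
    [[0.005,0,0],[0,0,0],0],
    [[0.01,0,0],[0,0,0],0],
    [[0.015,0,0],[0,0,0],0],
    [[0.02,0,0],[0,0,0],0],
    [[0.025,0,0],[0,0,0],0]
  ]
}}

```text
clock: 5.0
tcp_pos: [0.5593, 0.0215, 0.0625]
eef_rot: [0.0, 0.543, 0.84, 0.0]
ft_force: [1.5, 0.2, 5.1]
finger_gap: 0.0001
```

```bash
python3 go.py .576 -.0205 .063; python3 - <<'E'
from h import *
from station import cams
c=cams.capture("scene"); x,y,w,h=220,170,100,80; a=c["image"][y:y+h,x:x+w,::-1]
cv2.imwrite("pics/s4.png",cv2.resize(a,None,fx=7,fy=7,interpolation=cv2.INTER_CUBIC))
E
```

```text
t 5.0 tcp [0.5593 0.0215 0.0625] F [1.52 0.17 5.09] gap 0.0001
x yaw 114.25 zaxis [ 8.e-04 -1.e-04 -1.e+00]  q [-0.46  0.52  0.53  1.72 -0.31  0.98  0.62]
shift tool [-0.0451 -0.002  -0.0005]
rotvec [0.04 0.02 0.25]
ky in tool [ 1.0e+00  4.4e-03 -4.0e-04] rel to tread (ky,kx) 0.0523 0.0017
```

View pics/s4.png

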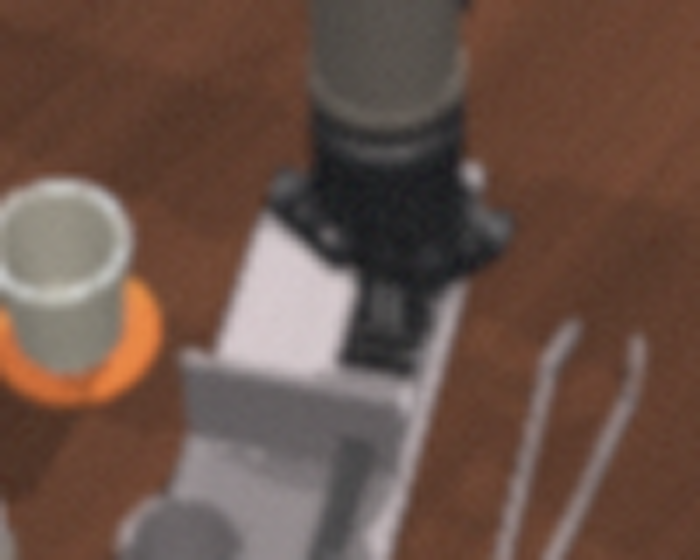

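The jaw moves with the fingers (its plate is now at (295,395)), so I'll keep pushing.

{"method": "move_arm", "body": {
  "moves": [
    [[0.006,0,0],[0,0,0],0],
    [[0.012,0,0],[0,0,0],0],
    [[0.018,0,0],[0,0,0],0],
    [[0.024,0,0],[0,0,0],0],
    [[0.03,0,0],[0,0,0],0]
  ]
}}

```text
clock: 5.55
tcp_pos: [0.5469, 0.0488, 0.0625]
eef_rot: [0.0, 0.543, 0.84, 0.0]
ft_force: [1.7, -0.3, 5.9]
finger_gap: 0.0002
```

```bash
python3 go.py .576 -.0205 .063
```

```text
t 5.55 tcp [0.5469 0.0488 0.0625] F [ 1.66 -0.32  5.93] gap 0.0002
x yaw 114.25 zaxis [ 7.e-04 -2.e-04 -1.e+00]  q [-0.51  0.5   0.53  1.75 -0.3   0.97  0.56]
shift tool [-0.0751 -0.0019 -0.0005]
rotvec [0.03 0.03 0.25]
ky in tool [ 1.0e+00  4.3e-03 -5.0e-04] rel to tread (ky,kx) 0.0823 0.0015
```

{"method": "move_arm", "body": {
  "moves": [
    [[0.005,0,0],[0,0,0],0],
    [[0.01,0,0],[0,0,0],0],
    [[0.015,0,0],[0,0,0],0],
    [[0.019,0,0],[0,0,0],0],
    [[0.022,0,0],[0,0,0],0]
  ]
}}

```text
clock: 6.05
tcp_pos: [0.5376, 0.069, 0.0624]
eef_rot: [0.0, 0.543, 0.84, 0.0]
ft_force: [0.5, -0.8, 4.8]
finger_gap: -0.0
```

```bash
python3 go.py .576 -.0205 .063
```

```text
t 6.05 tcp [0.5376 0.069  0.0624] F [ 0.49 -0.78  4.76] gap -0.0
x yaw 114.27 zaxis [ 1.e-04 -0.e+00 -1.e+00]  q [-0.55  0.49  0.53  1.77 -0.3   0.96  0.52]
shift tool [-0.0974 -0.0018 -0.0006]
rotvec [0.01 0.   0.27]
ky in tool [ 1.0e+00  4.7e-03 -1.0e-04] rel to tread (ky,kx) 0.1046 0.0012
```

Not at the stop yet, so small steps from here.

{"method": "move_arm", "body": {
  "moves": [
    [[0.003,0,0],[0,0,0],0],
    [[0.006,0,0],[0,0,0],0],
    [[0.008,0,0],[0,0,0],0],
    [[0.01,0,0],[0,0,0],0]
  ]
}}

```text
clock: 6.45
tcp_pos: [0.5336, 0.0779, 0.0624]
eef_rot: [0.0, 0.543, 0.84, -0.0]
ft_force: [1.8, -1.0, 5.2]
finger_gap: -0.0004
```

```bash
python3 go.py .576 -.0205 .063; python3 - <<'E'
from h import *
from station import cams
for n,(x,y,w,h) in (("top",(220,170,110,90)),("scene",(230,170,80,70))):
    c=cams.capture(n); a=c["image"][y:y+h,x:x+w,::-1]
    cv2.imwrite(f"pics/{n}5.png",cv2.resize(a,None,fx=6,fy=6,interpolation=cv2.INTER_CUBIC))
E
```

```text
t 6.45 tcp [0.5336 0.0779 0.0624] F [ 1.78 -1.02  5.23] gap -0.0004
x yaw 114.25 zaxis [ 2.e-04 -1.e-04 -1.e+00]  q [-0.57  0.48  0.53  1.78 -0.29  0.95  0.5 ]
shift tool [-0.1071 -0.0017 -0.0006]
rotvec [0.01 0.01 0.25]
ky in tool [ 1.0e+00  4.4e-03 -2.0e-04] rel to tread (ky,kx) 0.1143 0.0011
```

View pics/top5.png

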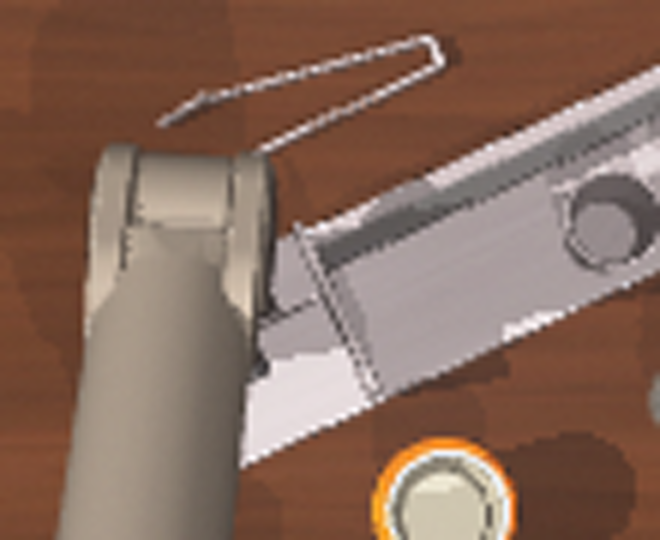

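View pics/scene5.png

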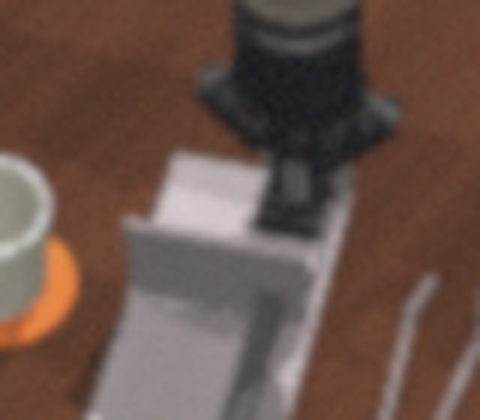

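The jaw is near the end. I'll continue in small steps until the stop is felt.

{"method": "move_arm", "body": {
  "moves": [
    [[0.002,0,0],[0,0,0],0],
    [[0.004,0,0],[0,0,0],0],
    [[0.005,0,0],[0,0,0],0]
  ]
}}

```text
clock: 6.85
tcp_pos: [0.5318, 0.0818, 0.0624]
eef_rot: [0.001, 0.543, 0.84, -0.0]
ft_force: [2.6, -2.2, 4.7]
finger_gap: -0.0001
```

```bash
python3 go.py .576 -.0205 .063
```

```text
t 6.85 tcp [0.5318 0.0818 0.0624] F [ 2.62 -2.23  4.65] gap -0.0001
x yaw 114.25 zaxis [ 8.0e-04 -1.1e-03 -1.0e+00]  q [-0.58  0.48  0.53  1.79 -0.29  0.95  0.49]
shift tool [-0.1114 -0.0017 -0.0004]
rotvec [0.02 0.08 0.25]
ky in tool [ 1.      0.0043 -0.0014] rel to tread (ky,kx) 0.1186 0.0011
```

{"method": "move_arm", "body": {
  "moves": [
    [[0.002,0,0],[0,0,0],0],
    [[0.004,0,0],[0,0,0],0],
    [[0.005,0,0],[0,0,0],0]
  ]
}}

```text
clock: 7.15
tcp_pos: [0.53, 0.0848, 0.0625]
eef_rot: [0.001, 0.543, 0.84, -0.001]
ft_force: [1.3, -4.3, 5.0]
finger_gap: 0.0
```

```bash
python3 go.py .576 -.0205 .063
```

```text
t 7.15 tcp [0.53   0.0848 0.0625] F [ 1.34 -4.33  5.03] gap 0.0
x yaw 114.18 zaxis [ 0.0014 -0.0028 -1.    ]  q [-0.59  0.48  0.53  1.79 -0.29  0.95  0.48]
shift tool [-1.149e-01 -1.200e-03 -1.000e-04]
rotvec [0.01 0.18 0.18]
ky in tool [ 1.      0.0031 -0.0031] rel to tread (ky,kx) 0.122 0.0008
```

{"method": "move_arm", "body": {
  "moves": [
    [[0.002,0,0],[0,0,0],0],
    [[0.004,0,0],[0,0,0],0],
    [[0.004,0,0],[0,0,0],0],
    [[0.004,0,0],[0,0,0],0]
  ]
}}

```text
clock: 7.55
tcp_pos: [0.5281, 0.0887, 0.0624]
eef_rot: [0.001, 0.543, 0.84, -0.001]
ft_force: [3.0, -2.7, 5.0]
finger_gap: 0.0002
```

```bash
python3 go.py .576 -.0205 .063; python3 - <<'E'
from h import *
from station import cams
for n,(x,y,w,h) in (("top",(220,170,110,90)),("scene",(230,170,80,70))):
    c=cams.capture(n); a=c["image"][y:y+h,x:x+w,::-1]
    cv2.imwrite(f"pics/{n}6.png",cv2.resize(a,None,fx=6,fy=6,interpolation=cv2.INTER_CUBIC))
E
```

```text
t 7.55 tcp [0.5281 0.0887 0.0624] F [ 3.03 -2.7   4.96] gap 0.0002
x yaw 114.19 zaxis [ 7.0e-04 -2.4e-03 -1.0e+00]  q [-0.6   0.48  0.53  1.79 -0.29  0.95  0.48]
shift tool [-0.1192 -0.0011 -0.0003]
rotvec [-0.02  0.14  0.19]
ky in tool [ 1.      0.0032 -0.0025] rel to tread (ky,kx) 0.1264 0.0006
```

View pics/top6.png

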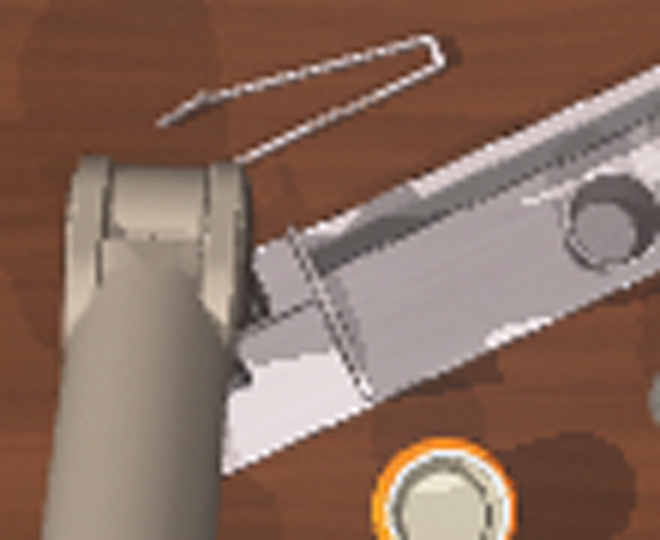

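View pics/scene6.png

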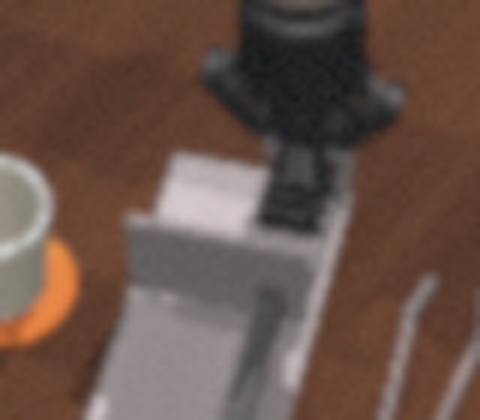

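Between the two pictures the jaw moved about 5 mm while the fingers moved 12 mm. So it had been dragged along by the tread, and the fingers are now slipping towards the thumb plate. I'll go on until they press on the plate.

{"method": "move_arm", "body": {
  "moves": [
    [[0.002,0,0],[0,0,0],0],
    [[0.004,0,0],[0,0,0],0],
    [[0.004,0,0],[0,0,0],0]
  ]
}}

```text
clock: 7.95
tcp_pos: [0.5272, 0.0906, 0.0625]
eef_rot: [0.002, 0.544, 0.839, -0.001]
ft_force: [2.3, -5.9, 4.0]
finger_gap: -0.0001
```

```bash
python3 go.py .576 -.0205 .063
```

```text
t 7.95 tcp [0.5272 0.0906 0.0625] F [ 2.32 -5.9   4.  ] gap -0.0001
x yaw 114.15 zaxis [ 0.0023 -0.0047 -1.    ]  q [-0.61  0.48  0.53  1.79 -0.28  0.95  0.47]
shift tool [-0.1213 -0.0009  0.0002]
rotvec [0.01 0.3  0.15]
ky in tool [ 1.      0.0026 -0.0052] rel to tread (ky,kx) 0.1285 0.0005
```

{"method": "move_arm", "body": {
  "moves": [
    [[0.002,0,0],[0,0,0],0],
    [[0.004,0,0],[0,0,0],0],
    [[0.004,0,0],[0,0,0],0]
  ]
}}

```text
clock: 8.25
tcp_pos: [0.5273, 0.0905, 0.0627]
eef_rot: [0.005, 0.544, 0.839, -0.002]
ft_force: [6.0, -11.1, 1.5]
finger_gap: 0.0001
```

```bash
python3 go.py .576 -.0205 .063
```

```text
t 8.25 tcp [0.5273 0.0905 0.0627] F [  5.95 -11.12   1.47] gap 0.0001
x yaw 114.04 zaxis [ 0.0056 -0.0094 -0.9999]  q [-0.61  0.47  0.54  1.8  -0.28  0.94  0.46]
shift tool [-0.1212 -0.0007  0.001 ]
rotvec [0.07 0.62 0.04]
ky in tool [ 9.999e-01  7.000e-04 -1.080e-02] rel to tread (ky,kx) 0.1284 0.0005
```

It's against the stop: 12.6 N and no further motion. I'll ease the push, lift straight up first so the tread friction can't drag the jaw back, and then come away from the plate.

{"method": "move_arm", "body": {
  "moves": [
    [[-0.004,0,0],[0,0,0],0],
    [[-0.004,0,-0.006],[0,0,0],0],
    [[-0.005,0,-0.014],[0,0,0],0],
    [[-0.006,0,-0.022],[0,0,0],0],
    [[-0.006,0,-0.025],[0,0,0],0]
  ]
}}

```text
clock: 8.75
tcp_pos: [0.526, 0.0931, 0.0873]
eef_rot: [-0.001, 0.543, 0.84, -0.0]
ft_force: [0.3, -0.5, -0.4]
finger_gap: -0.0003
```

```bash
python3 go.py .576 -.0205 .063
```

```text
t 8.75 tcp [0.526  0.0931 0.0873] F [ 0.28 -0.49 -0.42] gap -0.0003
x yaw 114.29 zaxis [-1.9e-03  8.0e-04 -1.0e+00]  q [-0.62  0.44  0.54  1.77 -0.27  1.    0.45]
shift tool [-0.1241 -0.0012  0.0241]
rotvec [-0.08 -0.09  0.29]
ky in tool [1.     0.0051 0.0015] rel to tread (ky,kx) 0.1313 0.0005
```

{"method": "move_arm", "body": {
  "moves": [
    [[-0.006,0,0],[0,0,0],0],
    [[-0.012,0,-0.01],[0,0,0],0],
    [[-0.014,0,-0.035],[0,0,0],0],
    [[-0.014,0,-0.07],[0,0,0],0],
    [[-0.014,0,-0.11],[0,0,0],0]
  ]
}}

```text
clock: 9.25
tcp_pos: [0.5318, 0.0788, 0.1978]
eef_rot: [-0.001, 0.543, 0.84, -0.001]
ft_force: [0.1, -0.0, 0.4]
finger_gap: 0.0001
```

{"method": "move_arm", "body": {
  "moves": [
    [[0.035,-0.02,-0.02],[0,0,0],0],
    [[0.07,-0.04,-0.03],[0,0,0],0],
    [[0.105,-0.04,-0.03],[0,0,0],0],
    [[0.14,-0.04,-0.03],[0,0,0],0],
    [[0.175,-0.04,-0.03],[0,0,0],0]
  ]
}}

```text
clock: 9.75
tcp_pos: [0.4238, 0.2233, 0.2281]
eef_rot: [-0.0, 0.543, 0.84, 0.0]
ft_force: [0.6, 0.0, 0.5]
finger_gap: 0.0002
```

{"method": "move_arm", "body": {
  "moves": [
    [[0.04,0,0],[0,0,0],0],
    [[0.075,0,0],[0,0,0],0],
    [[0.1,0,0],[0,0,0],0],
    [[0.1,0,0],[0,0,0],0]
  ]
}}

```text
clock: 10.15
tcp_pos: [0.3806, 0.318, 0.2272]
eef_rot: [-0.001, 0.539, 0.842, 0.0]
ft_force: [0.4, -0.6, -0.3]
finger_gap: 0.0002
```

```bash
python3 go.py .576 -.0205 .063; python3 - <<'E'
from h import *
from station import cams
for n,(x,y,w,h) in (("top",(220,140,180,130)),("scene",(190,180,140,150))):
    c=cams.capture(n); a=c["image"][y:y+h,x:x+w,::-1]
    cv2.imwrite(f"pics/{n}7f.png",c["image"][:,:,::-1])
    cv2.imwrite(f"pics/{n}7.png",cv2.resize(a,None,fx=4,fy=4,interpolation=cv2.INTER_CUBIC))
E
```

```text
t 10.15 tcp [0.3806 0.318  0.2272] F [ 0.44 -0.58 -0.3 ] gap 0.0002
x yaw 114.7 zaxis [-0.0019  0.0017 -1.    ]  q [-1.08  0.21  0.42  1.67 -0.09  1.28 -0.21]
shift tool [-0.3895  0.0362  0.1633]
rotvec [-0.06 -0.13  0.7 ]
ky in tool [0.9999 0.0122 0.0023] rel to tread (ky,kx) 0.3958 -0.0409
```

View pics/top7.png

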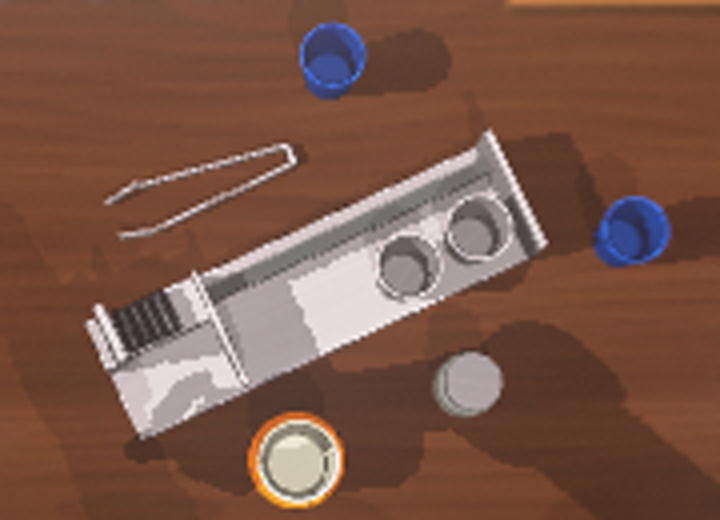

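View pics/scene7.png

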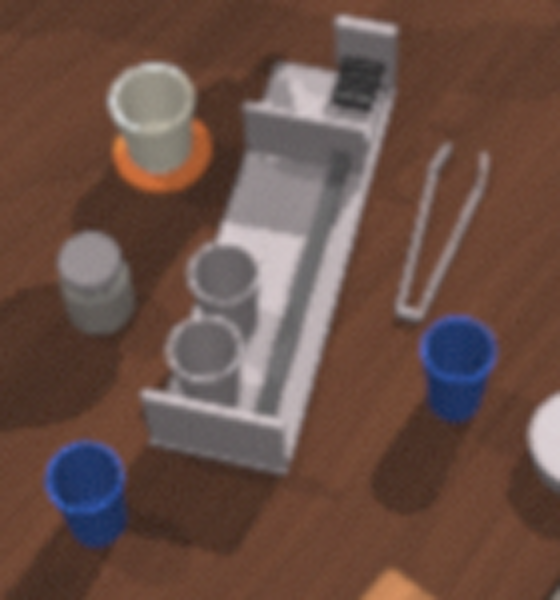

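The thumb plate (top crop (112,342)) now sits by the stop block. The tumblers at (408,265) and (478,225) are standing, and the tongs, cup and jar look unmoved. I'll measure the residuals.

```bash
python3 - <<'E'
from h import *
from station import cams
T=cams.capture("top");S=cams.capture("scene")
def dark(c,r):
    x0,y0,x1,y1=r; m=(c["image"][y0:y1,x0:x1].max(2)<75).astype(np.uint8)
    m=cv2.morphologyEx(m,cv2.MORPH_CLOSE,np.ones((3,3)))
    n,l,s,ce=cv2.connectedComponentsWithStats(m); i=1+s[1:,4].argmax(); print(s[1:].tolist())
    return np.array(cv2.minAreaRect(np.argwhere(l==i)[:,::-1].astype(np.float32))[0])+[x0,y0]
a=dark(T,(243,208,268,232)); b=dark(S,(270,190,290,209))
ky=np.r_[-np.sin(np.radians(24)),np.cos(np.radians(24)),0]
print(a,b,tri(T,a,S,b))
pt=onz(T,a,.071);ps=onz(S,b,.071);print(pt,ps,"travel top",(pt-[.5774,-.02855,.071])@ky,"scene",(ps-[.5839,-.0273,.071])@ky)
# shifts of things, patch match before/after
for n,c,L in (("top",T,dict(tumA=(310,195,334,219),tumB=(328,186,350,210),jar=(327,226,348,246),cup=(280,242,308,268),tongs=(245,173,298,202))),("scene",S,dict(tumA=(236,240,256,268),tumB=(230,258,254,282),jar=(203,236,226,264),cup=(216,195,244,228),tongs=(288,214,314,262)))):
    o=cv2.cvtColor(cv2.imread(f"pics/{n}0.png"),cv2.COLOR_BGR2GRAY);g=cv2.cvtColor(c["image"],cv2.COLOR_RGB2GRAY)
    for k,(x0,y0,x1,y1) in L.items():
        r=cv2.matchTemplate(g[y0-5:y1+5,x0-5:x1+5],o[y0:y1,x0:x1],cv2.TM_CCOEFF_NORMED); v,_,_,p=[*cv2.minMaxLoc(r)][1],0,0,cv2.minMaxLoc(r)[3]; print(n,k,p[0]-5,p[1]-5,round(v,3))
E
```

```text
[[5, 5, 17, 17, 162]]
[[4, 4, 12, 13, 114]]
[256.20689678 220.51724148] [279.28846169 200.55769253] (array([0.53131051, 0.07540632, 0.06294364]), np.float64(0.006506875166340826))
[0.52826553 0.0727346  0.071     ] [0.53710892 0.07325035 0.071     ] travel top 0.11251287459187571 scene 0.1108889596526875
top tumA 0 0 0.87
top tumB 0 0 1.0
top jar 0 0 0.976
top cup 0 0 0.965
top tongs 0 0 0.899
scene tumA 0 0 0.734
scene tumB 0 0 0.989
scene jar 0 0 0.96
scene cup 0 0 0.928
scene tongs 0 0 0.988
```

```bash
python3 - <<'E'
from h import *
from station import cams
T=cams.capture("top")["image"][:,:,::-1]
now=cv2.cvtColor(cv2.resize(np.ascontiguousarray(T[170:260,220:330]),None,fx=6,fy=6,interpolation=cv2.INTER_CUBIC),cv2.COLOR_BGR2GRAY)
for f in ("top6","top5"):
    o=cv2.cvtColor(cv2.imread(f"pics/{f}.png"),cv2.COLOR_BGR2GRAY)
    for (x0,y0,x1,y1) in ((285,222,345,330),(310,290,390,405)):
        r=cv2.matchTemplate(now[y0-40:y1+40,x0-60:x1+60],o[y0:y1,x0:x1],cv2.TM_CCOEFF_NORMED);_,v,_,p=cv2.minMaxLoc(r);print(f,(p[0]-60)/6,(p[1]-40)/6,round(v,3))
cv2.imwrite("pics/end.png",cv2.resize(np.ascontiguousarray(T[205:245,235:290]),None,fx=14,fy=14,interpolation=cv2.INTER_CUBIC))
E
```

```text
top6 0.0 0.0 0.827
top6 0.0 0.0 0.657
top5 -1.1666666666666667 0.5 0.697
top5 1.1666666666666667 -1.0 0.563
```

View pics/end.png

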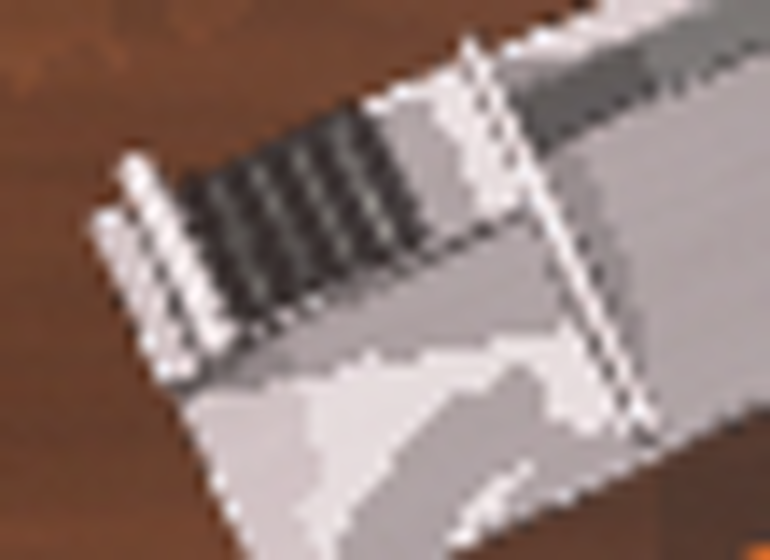

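The thumb plate (175,250) lies about one pixel from the stop block (145,300), matching the 3 mm expected. The jaw hasn't moved since the stop was reached, so I'm handing in.

```bash
python3 -c "
from station import finish_job
print(finish_job())"
```

```text
the job is handed in; nothing more can be done
None
```

The jaw is fully home at the stop end and the job is handed in, at about 10.5 s on the robot's clock.

**What I did:** With the gripper shut, I pressed the tread down about 8 mm before moving the jaw. I then pushed along the bar until the jaw was hard against the stop, at about 12.6 N with no further motion. After that I lifted straight up and moved the arm well clear; the thumb plate was never pinched.

**Last checks:**
- **Jaw:** it travelled about 111 mm in both views. The thumb plate lies about one pixel (3 mm) from the stop block, and the jaw did not shift when I lifted off.
- **Tableware:** the two tumblers, cup, jar and tongs showed no shift in either picture. I did not measure the thali and dabba; the arm passed nowhere near the dabba, and stayed above the height of everything else on its way across.
- **Forces:** about 6 N was the most while pressing, and 13 N at the stop.

**Less certain:**
- **Tread up:** the cameras cannot resolve its height. My two-view estimate was 63 mm against 71 mm expected, and it read 66 mm before I touched it. I rely on the fingers having lifted clear with no force left on them.
- **Camera views:** the two views disagreed by 6 to 9 mm across the tread, so I averaged them.
- **How the jaw moved:** for most of the travel it was probably carried by fingertip friction on the tread. The fingers met the thumb plate only at the end.

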